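Tighten a lantern hub's castle nut to its split-pin hole on the torque tester

TASK

Zero the torque tester by pressing its green ring key firmly and letting it go, without pressing either grey key. Then tighten the castle nut on the gilt hub until it is snug against its washer and turn it a little further, only to the first slot that lines up with the split-pin hole in the bolt (the red line shows the hole's direction), so that the pin could slide straight through. Leave the nut there and everything else on the bench where it is.

Things in the scene. Friction and masses are not known exactly. Their poses are not given: they have to be found in the camera images.
- tester: Bench torque tester, fixed: white housing 230 x 240 mm, 70 mm high, low console sloping 8 degrees on its -x side (dark panel with display and three keys). Origin on the bench under the nut's axis, z up. A round platform (top at 82 mm) holds the gilt hub between four rubber pegs. The hub reaches 80 mm from the axis below 130 mm; above that only a boss 58 mm across, top at 140 mm.
- zero_key_top (a point): Centre of the top face of the zero key: a green membrane key with a white ring, 24 x 26 mm, 2 mm proud of the panel. It goes down along this point's z axis, which leans 8 degrees from vertical; x runs up the slope, towards the nut. 1.5 N starts it, about 5.5 N brings it to its firm stop after 0.8 mm; it registers at 4 N held 0.1 s. Grey keys of the same size lie 42 and 84 mm away along -y.
- zero_key (a joint): Travel of the zero key in m: 0 released, 0.0008 fully pressed; it springs back.
- unit_key (a joint): Travel of the middle, grey key (one black bar on it) in m, 0 to 0.0008. Not to be pressed.
- hold_key (a joint): Travel of the end grey key (two black bars on it) in m, 0 to 0.0008. Not to be pressed.
- nut_mid (a point): On the axis of the steel castle nut, half-way up its hexagon, z up. Hexagon 41 mm across flats (47 across corners), 22 mm high; on it a round crown 39 mm across, 9 mm high, with six open slots 7 mm wide, one over the middle of each flat. The x axis runs along one opposite pair of slots, square to a pair of flats. Below it a washer 50 mm across; the bolt's end stands up to 23 mm above this point.
- nut (a joint): Turn of the castle nut, rad; grows as it is screwed down, clockwise seen from above (3 mm per turn, the nut sinks as it turns). It starts loose at 0.3 to 1.1 and runs freely (0.08 N m) up to 2.0, where it meets the washer (its top is 144 mm above the bench); from there it is snug and the torque climbs to about 0.5 N m. It stays where it is left.
- pin_hole (a point): Centre of the split-pin hole that goes straight across the threaded end of the bolt (27 mm across), for a 4 mm pin, on the nut's axis at the height of its slots. The x axis runs along the hole; a red line across the end of the bolt shows the same direction from above. The bolt does not turn. The first slot to line up does so 0.2 to 0.8 rad of turn past snug.
- blue_tray: Bystander, loose: light-blue tray of gilt stampings, 200 x 240 x 30 mm; origin at its underside.
- white_tray: Bystander, loose: white tray of nickel and gilt stampings, 200 x 240 x 30 mm; origin at its underside.
- pliers: Bystander, loose: pliers with orange handles lying flat, about 175 mm long, 15 mm high; origin at its underside.
- pin_dish: Bystander, loose: round steel dish with split pins, 80 mm across, 20 mm high; origin at its underside.
- spanner: Bystander, loose: open-ended spanner lying flat, 220 mm long; origin at its underside.
- oil_bottle: Bystander, loose: amber bottle with a black cap, 52 mm across, 130 mm high; origin at its underside.
- medallion: Bystander, loose: gilt medallion lying flat, 60 mm across; origin at its underside.
- brush: Bystander, loose: brush with a wooden handle, lying flat, 200 mm long; origin at its underside.

How it is judged:
On the way, in this order (a step that is already met when the one before it is completed fails the run):
1. the green zero key is pressed with at least 4 N (contact force between zero_key and anything else above 4 N), for 0.1 s.
2. the zero key is let go with the nut still loose, short of snug (value of joint zero_key below 0.0003 m and value of joint nut below 2 rad), for 0.1 s.
3. the castle nut is snug against its washer (value of joint nut above 2.05 rad), for 0.1 s.
At the end, for the whole second after the job is handed in: The nut has been tightened 0.15 to 0.95 rad past first touching its washer (joint value 2.15 to 2.95), a pair of its slots lies within 0.08 rad (4.6 degrees) of the split-pin hole's direction, the nut is at rest and the zero key is released (angle between the x axis of nut_mid and the x axis of pin_hole, either way round below 0.08 rad and value of joint nut between 2.15 and 2.95 rad and velocity of joint nut between -0.05 and 0.05 rad/s and value of joint zero_key below 0.0003 m).
It fails at once if a grey key is pressed (value of joint any of unit_key, hold_key above 0.0004 m).
It fails at once if the nut is overtightened, more than 1.1 rad past touching its washer (value of joint nut above 3.1 rad).
It fails at once if the key is crushed (over 60 N) (contact force between zero_key and anything else above 60 N).
It fails at once if a bystander is shifted by more than 30 mm (distance of any of blue_tray, white_tray, pliers, pin_dish, spanner, oil_bottle, medallion, brush from where it was at the start of the episode above 0.03 m).
It also fails if it takes over 54 s, if anything falls off the work surface, if the arm or the gripper's body presses on something with over 40 N, if the wrist force passes 120 N, or if a joint passes its speed limit or range.

ROBOT

A 6-joint arm with a two-finger parallel gripper is mounted at the origin on the work surface. World frame = base frame: x ahead of the robot, y to its left, z up, the work surface at z = 0. Lengths are in m, angles in rad, forces in N, time in s.
With the tool pointing down it reaches from about 0.25 to 0.725 m from the base axis. Payload 9.7 kg.
Tool frame: the origin (TCP) lies at the centre of the arm's flange, where the gripper is bolted on; the fingertips stand 173 mm ahead of it and the grasp point (between the pads) lies 155 mm ahead of it (ctrl.grip_point_offset is the z of the grasp point in the tool frame, in m); z points along the fingers, y is the direction in which the jaws open and shut (so a half turn about z gives the same grasp; the last joint's range is limited). The gripper opens to 85 mm and grips with 20 to 120 N. Pads are 22 mm wide; open, the fingers measure 114 mm over their backs; the gripper's body (76 mm by 85 mm) begins 54 mm behind the grasp point. The pads swing forward as they close: fully open they stand 13 mm farther back than shut.
Start: joints at [-1.134, 0.087, 0.176, 1.66, 0, 1.571], TCP at [0.233, -0.498, 0.405] pointing down, gripper open.
Joint ranges: [-3.13, 3.13], [-0.85, 1.81], [-1.15, 1.24], [-2.2, 2.28], [-1.44, 1.52], [-3.14, 3.14]. Speed limits (rad/s): [2.22, 2.22, 2.57, 3.14, 3.14, 3.14].

INTERFACE

Orientations are given as a unit quaternion [x, y, z, w].
In Python, from rig import sensors, read_camera, camera_model, ctrl gives the robot as it stands.
- The arm moves only by the tool play_rows, never from a script. Its argument "increments" is a list that holds one entry, the list of rows, each a list of 7 numbers: the opening, from -1 (shut) to 1 (fully open), then the shift along the tool's x, y, z in mm, then the turn, a rotation vector about the tool's x, y, z in degrees. In form: [[[hand, x, y, z, ax, ay, az], ...]]. A call has 1 to 8 rows; each row shifts and turns the commanded pose from where the row before left it, along the tool's axes as they then stand; what a row does not reach is not made up. A row lasts 1/12 s, in which the tool goes at most 41.7 mm and 7.16 degrees, less where a joint would pass 70% of its speed; a pose out of reach is approached as far as the arm can. A call is refused whole if a number of a shift passes 41.7 or a number of a turn 7.16, either way. A call with a gripper value outside its range is refused whole. The fingers move at their own pace and stop on an object; "newtons" is the grip in N (left out, the last holds). Time passes only in rows, so rows that do not move let the fingers close. It gives the time, the measured TCP pose, the force and the opening at its end, in the units of the state.
- sensors.read_state(): the state, without advancing time (a new reading comes with each control period).
- read_camera(name): name is "side" or "top"; returns the picture (480x640x3 uint8, red, green, blue); there is no depth.
- camera_model(name): a dict with "vertical_fov" (degrees; the focal length in pixels is half the picture's height over the tangent of half this angle, whatever the lens; pixels are square), "cx", "cy" (the principal point, pixels), "rvec" (rotation vector, rad) and "tvec" (3), from world to camera coordinates, as OpenCV has them. Camera axes: x right, y down, z forward; pixel columns grow to the right and rows downward; lengths in m; the calibration is good to about 2 mm. A picture is of the moment at which its call begins. camera_model takes no time and is no camera call.
- ctrl.finish_job(): hands the job in, once; it reports no verdict.
The state is a dict: "time": time; "q": joint angles; "dq": joint speeds; "joint_efforts": joint torques, N m; "eef_pos": TCP position; "orientation": TCP orientation; "force": force on the tool from outside, world axes, zero at the start; "torque": the same for the moment, N m; "gripper_width": finger opening in m.
Only numpy, scipy, OpenCV 4.12 (cv2) and the standard library are available. Lean on these libraries where they do the work, as an engineer would, in place of code of your own. Each camera call takes 0.05 s, during which the arm holds its last target.

## Working session

There is one attempt and no reset: what is moved stays moved. The work goes in short steps, Python scripts to look and compute and a tool call to move; the robot and the scene stay as the last step left them, time stands still between calls to the robot, and variables do not carry over. Pictures are saved under pics/ and viewed, and the job is handed in when it is done.

Besides the shell and the picture viewer there is one more tool, called after "Request:" as a command line: name --argument value ..., lists and objects as JSON in quotes. play_rows: Moves the arm, as the interface text tells. Its arguments: {"type":"object","properties":{"increments":{"type":"array","items":{"type":"array","items":{"type":"array","items":{"type":"number"}}}},"newtons":{"type":"number"}},"required":["increments"]}

```bash
ls; mkdir -p pics
python3 - <<'E'
from rig import sensors, read_camera, camera_model, ctrl
import cv2
for n in("side","top"):
    im=read_camera(n); cv2.imwrite(f"pics/{n}0.png",im[:,:,::-1]); print(n,camera_model(n))
print(sensors.read_state(), ctrl.grip_point_offset)
E
```

```text
pics
side {'vertical_fov': 53.44880534144908, 'cx': 316.3073628657754, 'cy': 239.5421376574647, 'rvec': array([ 2.15347527, -0.77602306,  0.37468691]), 'tvec': array([-0.39889   ,  0.30611984,  1.36836493])}
top {'vertical_fov': 55.26819645074691, 'cx': 324.1904164024686, 'cy': 237.41470727052373, 'rvec': array([ 2.22718462, -1.97771581,  0.21776512]), 'tvec': array([-0.05120727,  0.53784588,  1.16462807])}
{'time': 0.1, 'q': array([-1.13401850e+00,  8.73906628e-02,  1.75193122e-01,  1.65981478e+00,
       -2.48410265e-06,  1.57079639e+00]), 'dq': array([ 0.00088972, -0.00021758,  0.00417047, -0.00093567, -0.00138086,
       -0.00117806]), 'joint_efforts': array([ 1.84475255e-03, -5.21561229e+01,  4.65653837e+01,  1.60939875e-02,
        5.69144049e-05, -4.26060424e-06]), 'eef_pos': array([ 0.23265797, -0.49835749,  0.40405138]), 'orientation': array([ 9.76247596e-01,  2.16657015e-01, -1.32939123e-04, -5.93285251e-04]), 'force': array([-0.58995773,  0.06799164, -0.60824457]), 'torque': array([ 0.00531865,  0.02406935, -0.01232339]), 'gripper_width': 0.08547147131960828} 0.1547
```

View pics/side0.png

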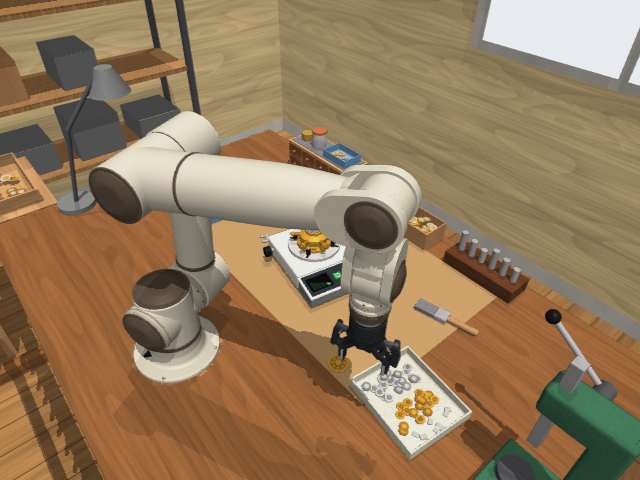

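View pics/top0.png

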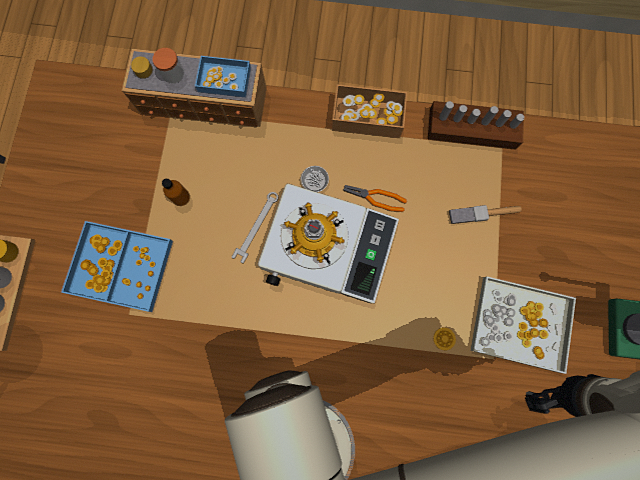

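The top view shows the tester clearly: nut near (314,228), green key near (371,254), grey keys near (375,240) and (379,226). The arm hides part of the tester in the side view. I'll zoom in on the top view.

```bash
cat > h.py <<'E'
import numpy as np, cv2
from rig import sensors, read_camera, camera_model, ctrl
def cam(n):
    m=camera_model(n); f=240/np.tan(np.radians(m['vertical_fov'])/2)
    K=np.array([[f,0,m['cx']],[0,f,m['cy']],[0,0,1.]]); R=cv2.Rodrigues(m['rvec'])[0]
    return K,R,np.asarray(m['tvec'])
def ray(n,px):
    K,R,t=cam(n); d=R.T@np.linalg.inv(K)@np.array([px[0],px[1],1.]); return -R.T@t,d
def onz(n,px,z):
    c,d=ray(n,px); return c+d*(z-c[2])/d[2]
def proj(n,P):
    K,R,t=cam(n); p=K@(R@np.asarray(P)+t); return p[:2]/p[2]
def zoom(im,x,y,w,h,s,fn):
    c=im[y:y+h,x:x+w]; c=cv2.resize(c,None,fx=s,fy=s,interpolation=cv2.INTER_CUBIC); cv2.imwrite(fn,c[:,:,::-1])
E
python3 - <<'E'
from h import *
im=cv2.imread('pics/top0.png')[:,:,::-1]
zoom(im,285,205,60,48,12,'pics/z_nut.png')
zoom(im,250,170,160,140,5,'pics/z_test.png')
for n in("top","side"): print(ray(n,(320,240)))
print(onz("top",(314,228),.144),onz("top",(371,254),.06))
E
```

```text
(array([ 0.28296882, -0.01073148,  1.25222698]), array([ 0.20385404,  0.02763181, -0.97867021]))
(array([-0.25035278, -0.9110512 ,  1.11020465]), array([ 0.5027185 ,  0.5838737 , -0.63751591]))
[0.54227912 0.03899761 0.144     ] [ 0.5097949 -0.1153593  0.06     ]
```

View pics/z_nut.png

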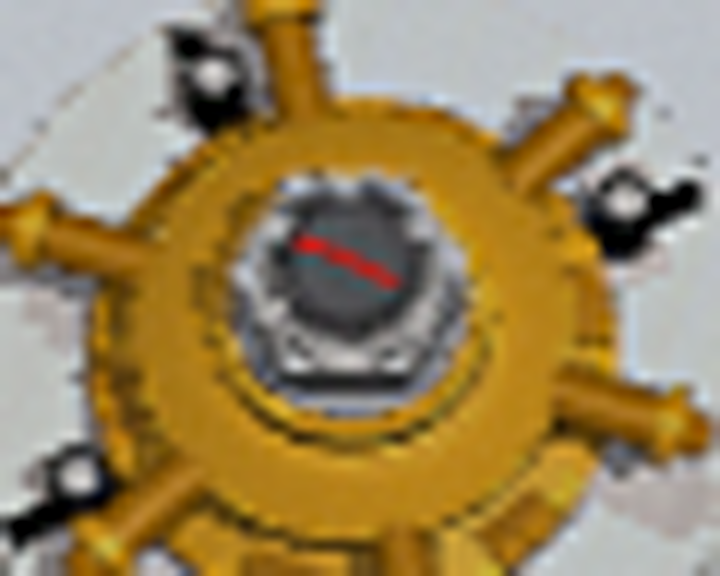

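View pics/z_test.png

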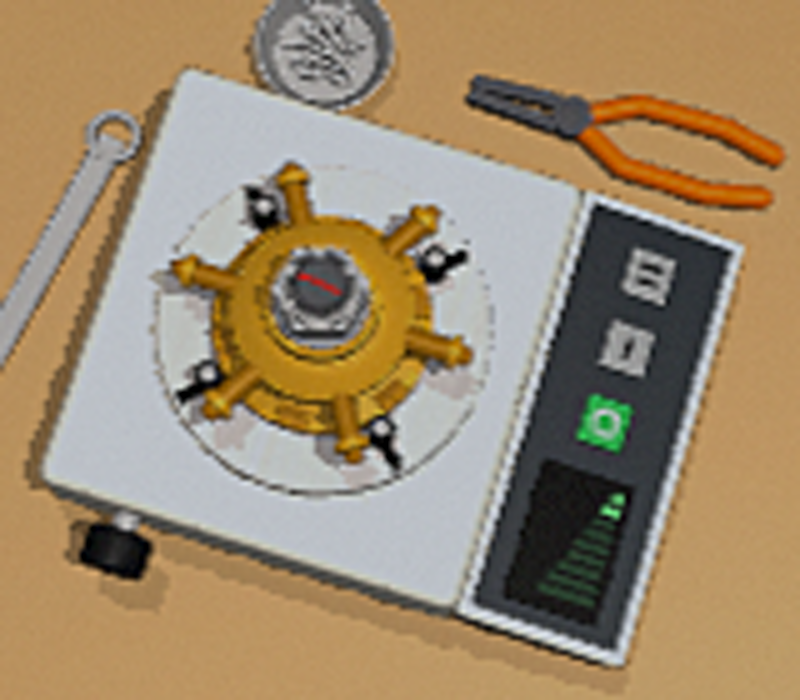

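Run:
```python
from h import *
im=cv2.imread('pics/side0.png')[:,:,::-1]
zoom(im,255,210,110,100,7,'pics/z_side.png')
for n in("top","side"):
    im=cv2.imread(f'pics/{n}0.png'); hsv=cv2.cvtColor(im,cv2.COLOR_BGR2HSV)
    for nm,lo,hi in(("green",(55,120,120),(80,255,255)),("red",(172,140,120),(179,255,255)),("red2",(0,150,120),(6,255,255))):
        m=cv2.inRange(hsv,lo,hi); x0,x1,y0,y1=(255,400,170,310) if n=="top" else (255,365,210,310)
        mm=np.zeros_like(m); mm[y0:y1,x0:x1]=m[y0:y1,x0:x1]
        k,l,s,c=cv2.connectedComponentsWithStats(mm)
        for i in range(1,k):
            if s[i,4]>3: print(n,nm,s[i],c[i])
```

```text
top green [366 249  10  11  48] [370.54166667 254.02083333]
top green [370 253   2   3   6] [370.5 254. ]
top green [373 269   2   2   4] [373.5 269.5]
top green [370 271   4   3   6] [371.66666667 272.        ]
top red2 [310 225   8   4   9] [313.33333333 226.11111111]
side green [333 271   8   8  29] [336.5862069  274.51724138]
side green [327 282   4   3   7] [328.28571429 283.14285714]
```

View pics/z_side.png

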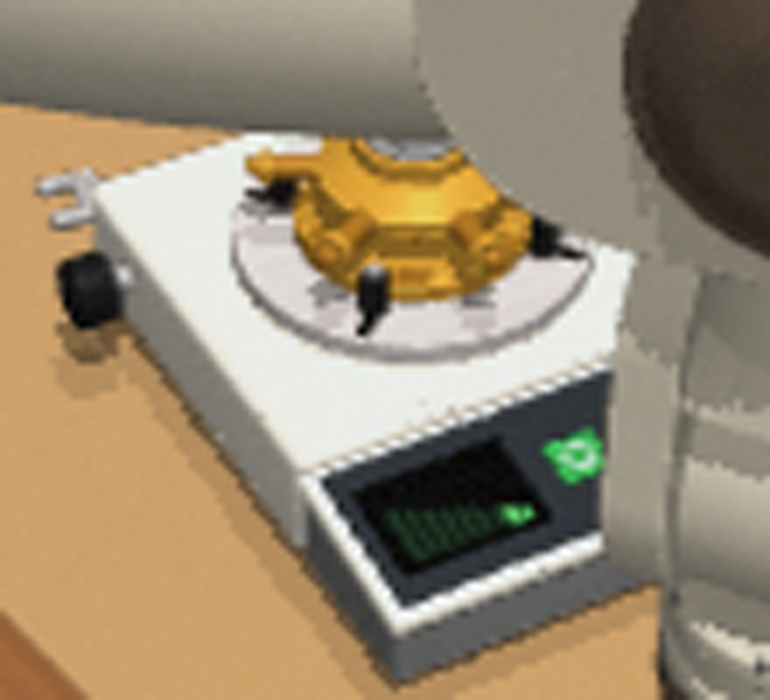

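The side view shows the green key near (337,275), almost fully visible, and hides the nut. The top view has everything else I need.

Run:
```python
from h import *
im=cv2.imread('pics/top0.png'); 
# two-view key
def tri(a,b):
    c1,d1=ray("top",a); c2,d2=ray("side",b); A=np.stack([d1,-d2],1); s=np.linalg.lstsq(A,c2-c1,rcond=None)[0]
    return (c1+s[0]*d1+c2+s[1]*d2)/2, np.linalg.norm(c1+s[0]*d1-c2-s[1]*d2)
for b in((336.6,274.5),(337,274.5),(337.5,275)): print("key",tri((370.6,254.2),b))
# yaw from housing: white mask of top
# platform ellipse / edges: tester corners in zoom -> px
Z=lambda x,y:(250+(x+.5)/5-.5,170+(y+.5)/5-.5)
cs=[Z(188,72),Z(585,190),Z(460,610),Z(45,478)]
P=[onz("top",c,.07) for c in cs]
for p in P: print("corner",p.round(4))
for i in range(4): d=P[(i+1)%4]-P[i]; print(np.linalg.norm(d).round(4), np.degrees(np.arctan2(d[1],d[0])))
# grey keys / green
hsv=cv2.cvtColor(im,cv2.COLOR_BGR2HSV)
for nm,c in(("green",(604,422)),("unit",(627,348)),("hold",(650,276))): print(nm,onz("top",Z(*c),.06).round(4))
# nut: red line ends
Zn=lambda x,y:(285+(x+.5)/12-.5,205+(y+.5)/12-.5)
a=onz("top",Zn(295,241),.178); b=onz("top",Zn(400,286),.178); print("red",a,b,(a+b)/2,np.linalg.norm(b-a),np.degrees(np.arctan2(*(b-a)[1::-1])))
# hub
m=cv2.inRange(hsv,(15,120,90),(30,255,255));
```

```text
key (array([ 0.50863675, -0.1140374 ,  0.05955766]), np.float64(0.0013436064340112716))
key (array([ 0.50922862, -0.11439613,  0.05926503]), np.float64(0.00010685707991688769))
key (array([ 0.51023002, -0.11493973,  0.05667252]), np.float64(0.0010698540095934665))
corner [0.6724 0.1293 0.07  ]
corner [ 0.6321 -0.0906  0.07  ]
corner [ 0.4011 -0.0488  0.07  ]
corner [0.4437 0.1733 0.07  ]
0.2236 -100.38788774392684
0.2347 169.7211712646628
0.2261 79.1409544077938
0.2329 -10.896547178548206
green [ 0.5096 -0.1138  0.06  ]
unit [ 0.5509 -0.1221  0.06  ]
hold [ 0.5916 -0.1306  0.06  ]
red [0.541226   0.05016616 0.178     ] [0.53451275 0.02809661 0.178     ] [0.53786937 0.03913139 0.178     ] 0.023068006331299205 -106.91902545335905
```

```bash
cat >> h.py <<'E'
def redline(im,n,x0,y0,r,z):
    p=im[y0-r:y0+r+1,x0-r:x0+r+1].astype(float)
    w=np.clip(p[:,:,0]-1.05*np.maximum(p[:,:,1],p[:,:,2])-8,0,None)
    ys,xs=np.nonzero(w>0); 
    P=np.array([onz(n,(x+x0-r,y+y0-r),z)[:2] for x,y in zip(xs,ys)]); W=w[ys,xs]
    return P,W
def fitline(P,W):
    c=np.average(P,axis=0,weights=W); C=np.cov(P.T,aweights=W); v=np.linalg.eigh(C); d=v[1][:,1]
    return c, np.degrees(np.arctan2(d[1],d[0]))%180, np.sqrt(v[0])
E
python3 - <<'E'
from h import *
im=cv2.imread('pics/top0.png')[:,:,::-1]
p=im[222:232,306:322].astype(int); print(p[:,:,0]-np.maximum(p[:,:,1],p[:,:,2]))
P,W=redline(im,"top",314,227,5,.178); print(fitline(P,W)); print(im[222:232,306:322].tolist()[3])
# nut-ish low-saturation blob
hsv=cv2.cvtColor(im,cv2.COLOR_RGB2HSV); m=(hsv[:,:,1]<90).astype(np.uint8)
for y in range(214,244): print(''.join('#' if hsv[y,x,1]<70 else '.' for x in range(300,330)), ''.join('#' if hsv[y,x,2]<130 and hsv[y,x,1]<90 else '.' for x in range(300,330)))
E
```

```text
[[ 35  21 -11  -2   0   0  -3  -6  -2  -1  -2  -1  -2  -8  13  42]
 [ 26   6  -2  -2  -5  -6  -6  -6  -4  -2  -3   0   0  -2   0  20]
 [  4  -3  -3  14  42   2  -7  -8  -6  -4  -2  -3   2   2  -4   5]
 [ -7  -2  -6  62 174 176  85  38  -2  -9  -9  -3  -3  -1  -2  -7]
 [ -4   0  -5 -12 -20   0  91 150 123  33  -3  -6  -5   1   0  -1]
 [  3   1   0  -5  -9 -11 -18  -1  74 150 126  36  -8  -3   1  -1]
 [ -4   1   3  -2  -2  -4  -1  -8 -17  -2  76 128  32  -2   2   2]
 [  1   2   1   2  -4  -4  -3  -3  -5  -7 -11 -12  -6  -1   0  -3]
 [  1   1   3  -2  -2  -1  -1  -4  -2  -4  -2  -4  -2   2   5   2]
 [  1   3   2   1  -1   0  -1  -2   0  -1  -1  -1   0   4   1  -2]]
(array([0.53869304, 0.03971959]), np.float64(73.0413527790177), array([0.00098936, 0.00674737]))
[[146, 149, 153], [101, 103, 101], [59, 65, 64], [104, 39, 42], [200, 26, 21], [206, 30, 27], [137, 52, 51], [111, 70, 73], [81, 80, 83], [76, 83, 85], [77, 82, 86], [77, 77, 80], [72, 71, 75], [67, 65, 68], [79, 81, 80], [140, 143, 147]]
###....................####### ###...........................
##.......................##### 
[... 1066 characters left out ...]
######...##.......
.....##################....... .....###.#...###...###........
.....#################........ ......###.#.....##.####.......
......################........ ......###..#....#..##.........
......################........ ......##############..........
........#############......... ........############..........
.........##########........... ..............................
............####.............. ............####..............
.............................. ..............................
.............................. ..............................
.............................. ..............................
.............................. ..............................
```

```bash
cat >> h.py <<'E'
from scipy.spatial.transform import Rotation as Ro
np.set_printoptions(suppress=True,precision=4)
def plan(pos,R,n=None,p0=None,R0=None):
    s=sensors.read_state()
    p0=np.array(s['eef_pos']) if p0 is None else p0; R0=Ro.from_quat(s['orientation']) if R0 is None else R0
    w=(R0.inv()*R).as_rotvec(degrees=True); d=np.asarray(pos)-p0
    print('dist mm',np.linalg.norm(d)*1e3,'rotvec',w,'tool shift',R0.inv().apply(d)*1e3)
    if n:
        Rc=R0
        for i in range(n):
            sh=Rc.inv().apply(d/n)*1e3; print((sh.round(1)+0).tolist()+(w/n).round(2).tolist()); Rc=Rc*Ro.from_rotvec(w/n,degrees=True)
def frame(yaw_y,n=(0,0,1)):
    z=-np.array(n)/np.linalg.norm(n); y=np.array([np.cos(np.radians(yaw_y)),np.sin(np.radians(yaw_y)),0]); y-=z*(y@z); y/=np.linalg.norm(y)
    return Ro.from_matrix(np.stack([np.cross(y,z),y,z],1))
YAW=79.2
lx=np.array([np.cos(np.radians(YAW)),np.sin(np.radians(YAW))])
N=np.r_[-np.sin(np.radians(8))*lx,np.cos(np.radians(8))]
KEY=np.array([.5092,-.1142,.0593])
E
python3 - <<'E'
from h import *
plan(KEY+N*(.173+.05),frame(YAW,N),24)
E
```

```text
dist mm 462.312702266475 rotvec [  -3.2805    9.9735 -143.8837] tool shift [ 394.9217 -205.7946  124.171 ]
[16.5, -8.6, 5.2, -0.14, 0.42, -6.0]
[17.2, -6.8, 5.3, -0.14, 0.42, -6.0]
[17.8, -5.0, 5.4, -0.14, 0.42, -6.0]
[18.2, -3.1, 5.5, -0.14, 0.42, -6.0]
[18.4, -1.2, 5.6, -0.14, 0.42, -6.0]
[18.4, 0.7, 5.8, -0.14, 0.42, -6.0]
[18.2, 2.6, 5.9, -0.14, 0.42, -6.0]
[17.7, 4.4, 6.0, -0.14, 0.42, -6.0]
[17.1, 6.3, 6.2, -0.14, 0.42, -6.0]
[16.3, 8.0, 6.3, -0.14, 0.42, -6.0]
[15.4, 9.6, 6.5, -0.14, 0.42, -6.0]
[14.2, 11.2, 6.6, -0.14, 0.42, -6.0]
[12.9, 12.6, 6.7, -0.14, 0.42, -6.0]
[11.5, 13.8, 6.8, -0.14, 0.42, -6.0]
[10.0, 15.0, 7.0, -0.14, 0.42, -6.0]
[8.3, 15.9, 7.1, -0.14, 0.42, -6.0]
[6.5, 16.7, 7.1, -0.14, 0.42, -6.0]
[4.7, 17.2, 7.2, -0.14, 0.42, -6.0]
[2.8, 17.6, 7.3, -0.14, 0.42, -6.0]
[0.9, 17.8, 7.4, -0.14, 0.42, -6.0]
[-1.0, 17.8, 7.4, -0.14, 0.42, -6.0]
[-2.9, 17.5, 7.4, -0.14, 0.42, -6.0]
[-4.8, 17.1, 7.4, -0.14, 0.42, -6.0]
[-6.6, 16.5, 7.4, -0.14, 0.42, -6.0]
```

Request:
play_rows --increments '[[[-1,16.5,-8.5,5,0,0,-6],[-1,17,-7,5,0,0,-6],[-1,18,-5,5,0,0,-6],[-1,18,-3,5,0,0,-6],[-1,18.5,-1,5,0,0,-6],[-1,18.5,1,5,0,0,-6],[-1,18,2.5,5,0,0,-6],[-1,18,4.5,5,0,0,-6]]]'

```text
time: 0.77
eef_pos: [0.3227, -0.3803, 0.3641]
orientation: [0.802, 0.597, -0.0, -0.0]
force: [-0.2, 0.1, -0.6]
gripper_width: -0.0001
```

Request:
play_rows --increments '[[[-1,17,6.5,5,0,0,-6],[-1,16.5,8,5,0,0,-6],[-1,15.5,9.5,5,0,0,-6],[-1,14,11,5,0,0,-6],[-1,13,12.5,5,0,0,-6],[-1,11.5,14,5,0,0,-6],[-1,10,15,5,0,0,-6],[-1,8.5,16,5,0,0,-6]]]'

```text
time: 1.43
eef_pos: [0.4101, -0.2648, 0.3241]
orientation: [0.49, 0.872, 0.0, -0.0]
force: [-0.1, 0.3, 0.4]
gripper_width: 0.0001
```

Run:
```python
from h import *
print(sensors.read_state()['q'])
plan(KEY+N*(.173+.05),frame(YAW,N),8)
```

```text
[-0.5733 -0.0756 -0.1429  1.5041 -0.      0.4509]
dist mm 158.2970208955365 rotvec [ -7.5305   3.3094 -47.8025] tool shift [ 54.1028 142.1101  43.9948]
[6.8, 17.8, 5.5, -0.94, 0.41, -5.98]
[4.8, 18.3, 5.8, -0.94, 0.41, -5.98]
[2.9, 18.6, 6.2, -0.94, 0.41, -5.98]
[0.9, 18.7, 6.5, -0.94, 0.41, -5.98]
[-1.1, 18.6, 6.8, -0.94, 0.41, -5.98]
[-3.1, 18.2, 7.1, -0.94, 0.41, -5.98]
[-5.0, 17.7, 7.3, -0.94, 0.41, -5.98]
[-6.9, 16.9, 7.6, -0.94, 0.41, -5.98]
```

Request:
play_rows --increments '[[[-1,6.8,17.8,5.5,-0.94,0.41,-6],[-1,4.8,18.3,5.8,-0.94,0.41,-6],[-1,2.9,18.6,6.2,-0.94,0.41,-6],[-1,0.9,18.7,6.5,-0.94,0.41,-6],[-1,-1.1,18.6,6.8,-0.94,0.41,-6],[-1,-3.1,18.2,7.1,-0.94,0.41,-6],[-1,-5,17.7,7.3,-0.94,0.41,-6],[-1,-6.9,16.9,7.6,-0.94,0.41,-6]]]'

```text
time: 2.1
eef_pos: [0.504, -0.1449, 0.2801]
orientation: [0.092, 0.993, 0.07, 0.007]
force: [-0.0, -1.3, 0.1]
gripper_width: -0.0
```

Run:
```python
from h import *
print(sensors.read_state()['q'])
plan(KEY+N*(.173+.0),frame(YAW,N))
for n in("side","top"):
    im=read_camera(n); cv2.imwrite(f"pics/{n}1.png",im[:,:,::-1])
    x,y=(255,180) if n=="side" else (270,180)
    zoom(im,x,y,140,110,5,f'pics/{n}1z.png')
```

```text
[-0.3094  0.0244 -0.1319  1.431   0.1389 -0.1257]
dist mm 49.97132191215211 rotvec [0.0154 0.0298 0.2059] tool shift [ 0.6433  0.096  49.9671]
```

View pics/side1z.png

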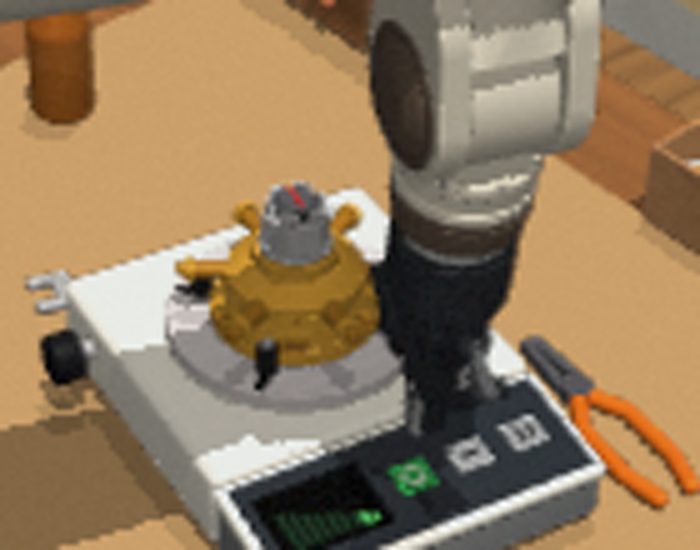

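View pics/top1z.png

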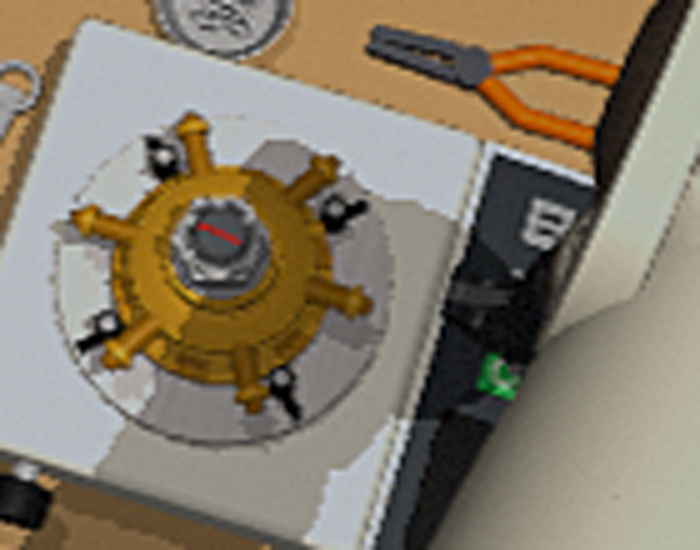

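Both views now show the green key and the red line: in the side crop the key is near (412,475) and the line near (295,195). I'll re-triangulate both.

```bash
cat >> h.py <<'E'
def tri(a,b):
    c1,d1=ray("top",a); c2,d2=ray("side",b); A=np.stack([d1,-d2],1); s=np.linalg.lstsq(A,c2-c1,rcond=None)[0]
    return (c1+s[0]*d1+c2+s[1]*d2)/2, np.linalg.norm(c1+s[0]*d1-c2-s[1]*d2)
def redpx(im,x0,y0,r):
    p=im[y0-r:y0+r+1,x0-r:x0+r+1].astype(float)
    w=np.clip(p[:,:,0]-1.05*np.maximum(p[:,:,1],p[:,:,2])-8,0,None); ys,xs=np.nonzero(w)
    W=w[ys,xs]; return np.average(xs,weights=W)+x0-r,np.average(ys,weights=W)+y0-r
E
python3 - <<'E'
from h import *
s=cv2.imread('pics/side1.png'); t=cv2.imread('pics/top1.png'); t0=cv2.imread('pics/top0.png')
hsv=cv2.cvtColor(s,cv2.COLOR_BGR2HSV); m=cv2.inRange(hsv,(50,90,70),(85,255,255)); m[:,:330]=0;m[:,345:]=0;m[:268]=0;m[282:]=0
ys,xs=np.nonzero(m); print(xs.min(),xs.max(),ys.min(),ys.max(),xs.mean(),ys.mean())
hull=cv2.minAreaRect(np.stack([xs,ys],1).astype(np.float32)); print(hull)
print("key",tri((370.6,254.2),hull[0]),tri((370.6,254.2),(xs.mean(),ys.mean())))
S=s[:,:,::-1];T=t[:,:,::-1]
a=redpx(T,314,227,5); 
sx,sy=255+295/5,180+195/5; b=redpx(S,int(sx),int(sy),4); print(a,b,"red centre",tri(a,b))
for im,n,c in((T,"top",(314,227,5)),(T0:=t0[:,:,::-1],"top",(314,227,5)),(S,"side",(int(sx),int(sy),4))):
    print(n,fitline(*redline(im,n,*c,.178)))
p=S[int(sy)-5:int(sy)+6,int(sx)-6:int(sx)+7].astype(int); print(p[:,:,0]-np.maximum(p[:,:,1],p[:,:,2]))
E
```

```text
333 342 271 278 337.0 274.725
((337.1551513671875, 274.63787841796875), (6.127945899963379, 7.984899044036865), 68.19859313964844)
key (array([ 0.5095, -0.1146,  0.0585]), np.float64(0.00027078318359425446)) (array([ 0.5093, -0.1144,  0.0583]), np.float64(0.00027383170701379483))
(np.float64(313.3098785571869), np.float64(226.14667391698387)) (np.float64(313.8894370713898), np.float64(217.37870639893433)) red centre (array([0.5385, 0.0389, 0.183 ]), np.float64(0.0022686136128611165))
top (array([0.5387, 0.0397]), np.float64(73.07205609991492), array([0.001 , 0.0068]))
top (array([0.5387, 0.0397]), np.float64(73.0413527790177), array([0.001 , 0.0067]))
side (array([0.5439, 0.0436]), np.float64(54.643467773252844), array([0.0068, 0.0106]))
[[ 44  44  45  43  44  43  44  45  43  43  44  43  45]
 [ 44  45  45  43  44  45  44  45  45  44  43  44  44]
 [ 43  43  41  36  41  30  14  16  26  36  43  43  44]
 [ 41  20  -1  20  73  63   2   4   5  20  44  45  44]
 [ 37   3   0   3  28  96  43  -1   5  14  21  19  42]
 [ 20   2   2   0   0  40 129  -2   0   1   3   3  -1]
 [ 11   2  -1  -1   0  16  86  86  -2  -3   2   1  -1]
 [  2   1   0  -1  -1   0  14  46   1  -2   1   2   3]
 [  1   1   1   0   0  -1   2   1  -2   1   2   2   0]
 [  3   4   3   1   1   2   2   0   0   2   2   2   2]
 [  2   3   3   2   1   1   1   1   2   1   2   2  13]]
```

Request:
play_rows --increments '[[[-1,0.6,0,10,0,0,0.2],[-1,0,0,12,0,0,0],[-1,0,0,12,0,0,0],[-1,0,0,9,0,0,0],[-1,0,0,2,0,0,0],[-1,0,0,0,0,0,0],[-1,0,0,0,0,0,0]]]'

```text
time: 2.78
eef_pos: [0.5042, -0.1397, 0.2362]
orientation: [0.097, 0.993, 0.069, 0.007]
force: [0.1, 0.4, 1.2]
gripper_width: 0.0
```

Request:
play_rows --increments '[[[-1,0,0,1,0,0,0],[-1,0,0,0,0,0,0],[-1,0,0,1,0,0,0],[-1,0,0,0,0,0,0]]]'

```text
time: 3.12
eef_pos: [0.5043, -0.1393, 0.2343]
orientation: [0.096, 0.993, 0.069, 0.007]
force: [1.4, 0.2, -0.1]
gripper_width: 0.0001
```

Request:
play_rows --increments '[[[-1,0,0,1,0,0,0],[-1,0,0,0,0,0,0],[-1,0,0,1,0,0,0],[-1,0,0,0,0,0,0]]]'

```text
time: 3.45
eef_pos: [0.5043, -0.139, 0.232]
orientation: [0.096, 0.993, 0.069, 0.007]
force: [0.1, -0.1, -0.5]
gripper_width: -0.0004
```

Request:
play_rows --increments '[[[-1,0,0,0.5,0,0,0],[-1,0,0,0,0,0,0],[-1,0,0,0.5,0,0,0],[-1,0,0,0,0,0,0]]]'

```text
time: 3.78
eef_pos: [0.5044, -0.1388, 0.2313]
orientation: [0.096, 0.993, 0.069, 0.007]
force: [-1.2, -0.2, 3.2]
gripper_width: 0.0004
```

Request:
play_rows --increments '[[[-1,0,0,0.5,0,0,0],[-1,0,0,0,0,0,0],[-1,0,0,0,0,0,0]]]'

```text
time: 4.03
eef_pos: [0.5044, -0.1388, 0.2309]
orientation: [0.096, 0.993, 0.069, 0.007]
force: [-1.8, -0.5, 5.0]
gripper_width: 0.0001
```

Request:
play_rows --increments '[[[-1,0,0,0.5,0,0,0],[-1,0,0,0,0,0,0],[-1,0,0,0,0,0,0]]]'

```text
time: 4.28
eef_pos: [0.5044, -0.1388, 0.2308]
orientation: [0.096, 0.993, 0.069, 0.007]
force: [-3.6, -0.2, 8.3]
gripper_width: 0.0
```

Request:
play_rows --increments '[[[-1,0,0,0.5,0,0,0],[-1,0,0,0.3,0,0,0],[-1,0,0,0,0,0,0],[-1,0,0,0,0,0,0],[-1,0,0,0,0,0,0]]]'

```text
time: 4.7
eef_pos: [0.5043, -0.1387, 0.2307]
orientation: [0.097, 0.993, 0.069, 0.008]
force: [-5.8, -1.0, 13.4]
gripper_width: 0.0
```

Run:
```python
from h import *
for n in("side",):
    im=read_camera(n); zoom(im,255,180,140,110,5,f'pics/{n}2z.png')
s=sensors.read_state(); print(s['force'],s['torque'])
```

```text
[-5.9183 -0.7771 13.3114] [0.1101 1.2183 0.1589]
```

View pics/side2z.png

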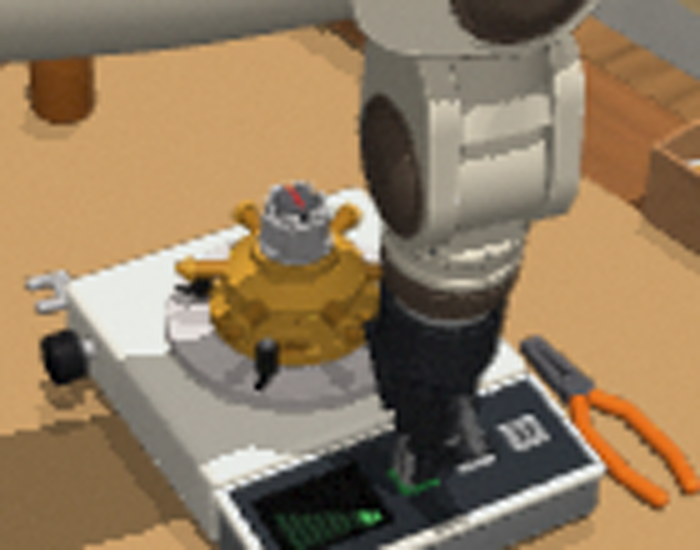

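The side view shows the fingertips resting centrally on the green key at about 13 N, clear of the grey keys. Next I release it and work out the nut's orientation.

Request:
play_rows --increments '[[[-1,0,0,-5,0,0,0],[-1,0,0,-15,0,0,0],[-1,0,0,-25,0,0,0],[1,0,0,-30,0,0,0],[1,0,0,-30,0,0,0],[1,0,0,0,0,0,0]]]'

```text
time: 5.25
eef_pos: [0.5021, -0.1535, 0.339]
orientation: [0.096, 0.993, 0.068, 0.011]
force: [0.5, -0.6, 0.8]
gripper_width: 0.0358
```

Run:
```python
from h import *
Zn=lambda x,y:(285+(x+.5)/12-.5,205+(y+.5)/12-.5)
for a,b,z in(((290,375),(400,378),.166),((290,388),(405,388),.15)):
    A=onz("top",Zn(*a),z);B=onz("top",Zn(*b),z);d=B-A;print(np.linalg.norm(d),np.degrees(np.arctan2(d[1],d[0])))
s=sensors.read_state(); print(s['eef_pos'],s['q'],s['force'])
C=np.array([.5387,.0397])
# expected projection of hex corners for several slot yaws, and bolt centre
for z in(.155,.166): print(z,proj("top",[*C,z]),proj("side",[*C,z]))
for n,x,y in(("top",285,205),("side",285,195)):
    im=read_camera(n); cv2.imwrite(f"pics/{n}3.png",im[:,:,::-1]); zoom(im,x,y,60,48,12,f"pics/{n}3z.png")
```

```text
0.022243217708034748 -84.77140603833011
0.02357461819202529 -83.17271698474079
[ 0.5021 -0.1535  0.339 ] [-0.3259  0.0182 -0.0249  1.5382  0.1379 -0.1332] [ 0.4794 -0.5638  0.8329]
0.155 [313.4672 228.3387] [313.4053 224.1453]
0.166 [313.3902 227.2974] [313.4157 221.4743]
```

View pics/top3z.png

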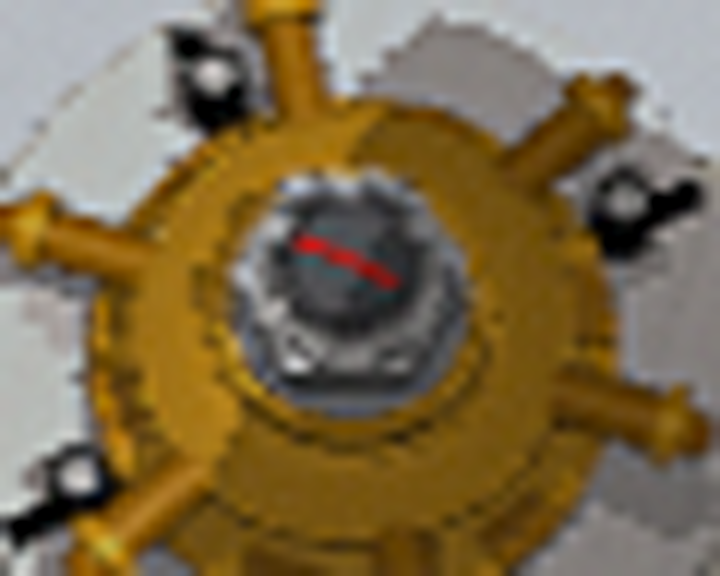

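View pics/side3z.png

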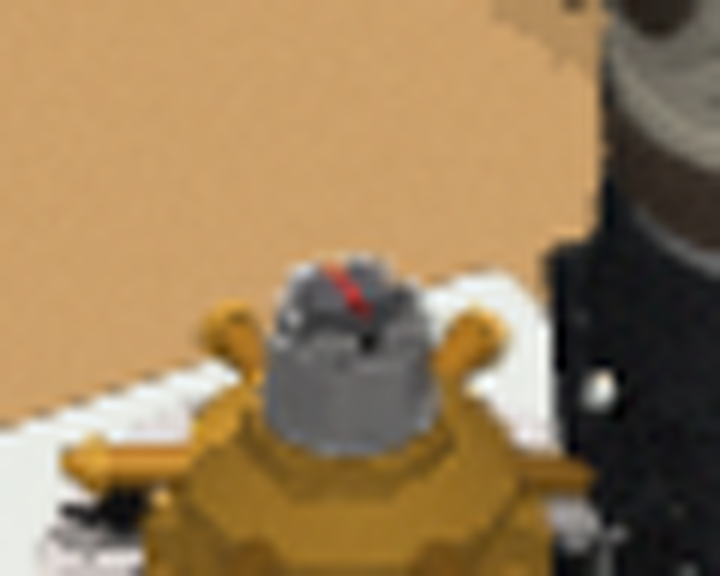

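Run:
```python
from h import *
S=cv2.imread('pics/side3.png')[:,:,::-1];T=cv2.imread('pics/top3.png')[:,:,::-1]
def pts(im,x0,y0,r,th):
    p=im[y0-r:y0+r+1,x0-r:x0+r+1].astype(float); h=p[:,:,1]-p[:,:,2]
    w=p[:,:,0]-np.maximum(p[:,:,1],p[:,:,2]); w[(np.abs(h)>25)]=0; w[w<th]=0
    ys,xs=np.nonzero(w); return np.stack([xs+x0-r,ys+y0-r],1).astype(float),w[ys,xs]
ps,ws=pts(S,314,218,4,12); pt,wt=pts(T,314,227,5,12)
print(len(ps),len(pt))
for n,p,w in(("side",ps,ws),("top",pt,wt)):
    c=np.average(p,axis=0,weights=w)
    for z in(.176,.178,.180):
        P=np.array([onz(n,q,z)[:2] for q in p]); print(n,z,c,*fitline(P,w))
c=[np.average(p,axis=0,weights=w) for p,w in((pt,wt),(ps,ws))]; print(tri(*c))
# angle by plane intersection: direction in image -> world horizontal direction
plan([.5387,.0397,.385],frame(125),10)
```

```text
15 18
side 0.176 [313.9744 218.5392] [0.5418 0.0406] 62.02088723155935 [0.0045 0.007 ]
side 0.178 [313.9744 218.5392] [0.5401 0.0386] 62.02088723155908 [0.0045 0.007 ]
side 0.18 [313.9744 218.5392] [0.5384 0.0365] 62.02088723155911 [0.0045 0.007 ]
top 0.176 [313.1418 226.0486] [0.5394 0.0402] 73.13900164508638 [0.001  0.0068]
top 0.178 [313.1418 226.0486] [0.5389 0.0401] 73.13900164508635 [0.001  0.0067]
top 0.18 [313.1418 226.0486] [0.5384 0.04  ] 73.13900164508634 [0.001  0.0067]
(array([0.5399, 0.0397, 0.1772]), np.float64(0.0018024412805838976))
dist mm 202.76698436074162 rotvec [  7.453    3.3475 -46.0244] tool shift [  0.861  201.438  -23.1608]
[0.1, 20.1, -2.3, 0.75, 0.33, -4.6]
[-1.5, 20.1, -2.6, 0.75, 0.33, -4.6]
[-3.1, 19.8, -2.9, 0.75, 0.33, -4.6]
[-4.7, 19.5, -3.1, 0.75, 0.33, -4.6]
[-6.2, 19.0, -3.4, 0.75, 0.33, -4.6]
[-7.7, 18.4, -3.7, 0.75, 0.33, -4.6]
[-9.1, 17.7, -4.0, 0.75, 0.33, -4.6]
[-10.5, 16.8, -4.3, 0.75, 0.33, -4.6]
[-11.8, 15.9, -4.5, 0.75, 0.33, -4.6]
[-13.0, 14.8, -4.8, 0.75, 0.33, -4.6]
```

Run:
```python
from h import *
S=cv2.imread('pics/side3.png')[:,:,::-1];T=cv2.imread('pics/top3.png')[:,:,::-1];T0=cv2.imread('pics/top0.png')[:,:,::-1];S1=cv2.imread('pics/side1.png')[:,:,::-1];T1=cv2.imread('pics/top1.png')[:,:,::-1]
for n,im,x0,y0,r in(("side",S,314,218,4),("side",S1,314,218,4),("top",T,314,227,5),("top",T0,314,227,5),("top",T1,314,227,5)):
  for th in(12,40,70):
    p=im[y0-r:y0+r+1,x0-r:x0+r+1].astype(float); w=p[:,:,0]-np.maximum(p[:,:,1],p[:,:,2]); w[abs(p[:,:,1]-p[:,:,2])>20]=0; w[w<th]=0
    ys,xs=np.nonzero(w); P=np.stack([xs+x0-r,ys+y0-r],1); c,a,sd=fitline(P,w[ys,xs]); u=np.array([np.cos(np.radians(a)),np.sin(np.radians(a))])*4
    d=(onz(n,c+u,.178)-onz(n,c-u,.178)); print(n,th,a,sd,"world",np.degrees(np.arctan2(d[1],d[0]))%180)
```

```text
side 12 51.061126557154964 [0.9322 1.411 ] world 76.45309494111315
side 40 52.81776013231314 [0.4327 1.0432] world 75.0609635154053
side 70 45.0 [0. 1.] world 81.59238353057624
side 12 55.0083302728829 [0.9037 1.4467] world 73.35445506272588
side 40 54.86994242906738 [0.4124 1.2262] world 73.46508235224867
side 70 50.51531659387291 [0.3203 1.1724] world 76.91001802615365
top 12 23.109688410617792 [0.4188 2.7825] world 73.168581827599
top 40 23.843278783398915 [0.3727 2.7221] world 72.42356375455614
top 70 22.906907884638883 [0.296  2.5924] world 73.37475718224724
top 12 23.217024769168603 [0.4171 2.8194] world 73.05952784900059
top 40 23.91510873352621 [0.371  2.7537] world 72.35064009467058
top 70 24.404479185455415 [0.3355 2.6023] world 71.85336587149627
top 12 23.193241118390432 [0.4162 2.8264] world 73.08371089472617
top 40 23.919877471935052 [0.3705 2.7521] world 72.34580133112831
top 70 24.4186505128213 [0.3352 2.6027] world 71.83897644102676
```

Request:
play_rows --increments '[[[1,0.1,20.1,-2.3,0.75,0.33,-4.6],[1,-1.5,20.1,-2.6,0.75,0.33,-4.6],[1,-3.1,19.8,-2.9,0.75,0.33,-4.6],[1,-4.7,19.5,-3.1,0.75,0.33,-4.6],[1,-6.2,19,-3.4,0.75,0.33,-4.6],[1,-7.7,18.4,-3.7,0.75,0.33,-4.6],[1,-9.1,17.7,-4,0.75,0.33,-4.6],[1,-10.5,16.8,-4.3,0.75,0.33,-4.6]]]'

```text
time: 6.02
eef_pos: [0.5312, 0.0025, 0.3726]
orientation: [-0.225, 0.974, 0.014, -0.0]
force: [0.5, -0.3, 0.1]
gripper_width: 0.0856
```

Run:
```python
from h import *
plan([.539,.0397,.380],frame(125),4)
```

```text
dist mm 38.75195761206199 rotvec [ 1.5635  0.4811 -8.9774] tool shift [-23.388   30.2182  -6.4478]
[-5.8, 7.6, -1.6, 0.39, 0.12, -2.24]
[-6.1, 7.3, -1.7, 0.39, 0.12, -2.24]
[-6.4, 7.1, -1.7, 0.39, 0.12, -2.24]
[-6.7, 6.8, -1.8, 0.39, 0.12, -2.24]
```

Request:
play_rows --increments '[[[1,-5.8,7.6,-1.6,0.39,0.12,-2.25],[1,-6.1,7.3,-1.7,0.39,0.12,-2.25],[1,-6.4,7.1,-1.7,0.39,0.12,-2.25],[1,-6.7,6.8,-1.8,0.39,0.12,-2.25],[1,0,0,0,0,0,0],[1,0,0,0,0,0,0]]]'

```text
time: 6.52
eef_pos: [0.539, 0.0387, 0.3814]
orientation: [-0.299, 0.954, 0.0, 0.001]
force: [-0.9, -0.1, -0.9]
gripper_width: 0.0852
```

Run:
```python
from h import *
plan([.539,.0397,.323],frame(125))
s=sensors.read_state(); print(s['q'],s['force'],s['torque'])
```

```text
dist mm 58.36185055740716 rotvec [-0.0313  0.1107 -0.2207] tool shift [-0.4267  0.8743 58.3537]
[ 0.0716  0.055   0.0969  1.6107  0.0005 -0.5354] [-0.8594 -0.059  -0.8564] [-0.0849 -0.0281  0.0341]
```

Request:
play_rows --increments '[[[1,-0.4,0.9,10,0,0,0],[1,0,0,15,0,0,0],[1,0,0,15,0,0,0],[1,0,0,12,0,0,0],[1,0,0,6,0,0,0],[1,0,0,0,0,0,0]]]'

```text
time: 7.02
eef_pos: [0.5385, 0.0392, 0.3217]
orientation: [-0.299, 0.954, 0.0, -0.0]
force: [0.4, -0.0, 0.2]
gripper_width: 0.0855
```

Run:
```python
from h import *
for n,x,y in(("top",270,180),("side",255,170)):
    im=read_camera(n); zoom(im,x,y,110,90,7,f"pics/{n}4z.png")
```

```text
(no output)
```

View pics/side4z.png

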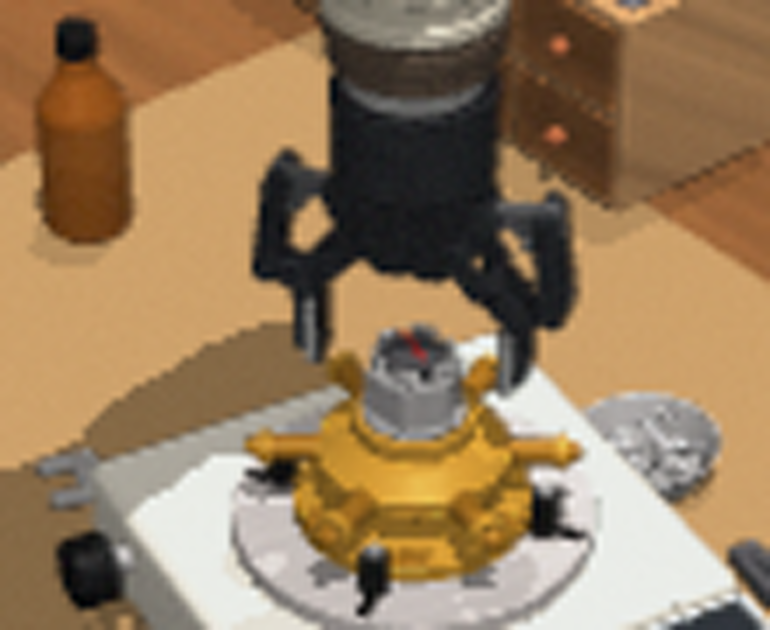

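The side view shows the open fingers either side of the nut, evenly spaced and clear of the hub. I'll close gently so the flats align to the pads.

Request:
play_rows --increments '[[[-1,0,0,0,0,0,0],[-1,0,0,0,0,0,0],[-1,0,0,0,0,0,0],[-1,0,0,0,0,0,0],[-1,0,0,0,0,0,0],[-1,0,0,0,0,0,0],[-1,0,0,0,0,0,0]]]' --newtons 25

```text
time: 7.7
eef_pos: [0.5391, 0.0395, 0.3243]
orientation: [-0.299, 0.954, -0.0, 0.002]
force: [0.4, -3.3, 6.5]
gripper_width: 0.0405
```

Run:
```python
from h import *
s=sensors.read_state(); R=Ro.from_quat(s['orientation'])
print(s['force'],R.inv().apply(s['force']),s['torque'],s['gripper_width'])
im=read_camera("side"); zoom(im,255,170,110,90,7,"pics/side5z.png")
```

```text
[ 0.3659 -3.3393  6.4646] [ 1.5835 -2.9639 -6.4641] [-0.6454 -0.2194  0.0247] 0.04051559032160955
```

View pics/side5z.png

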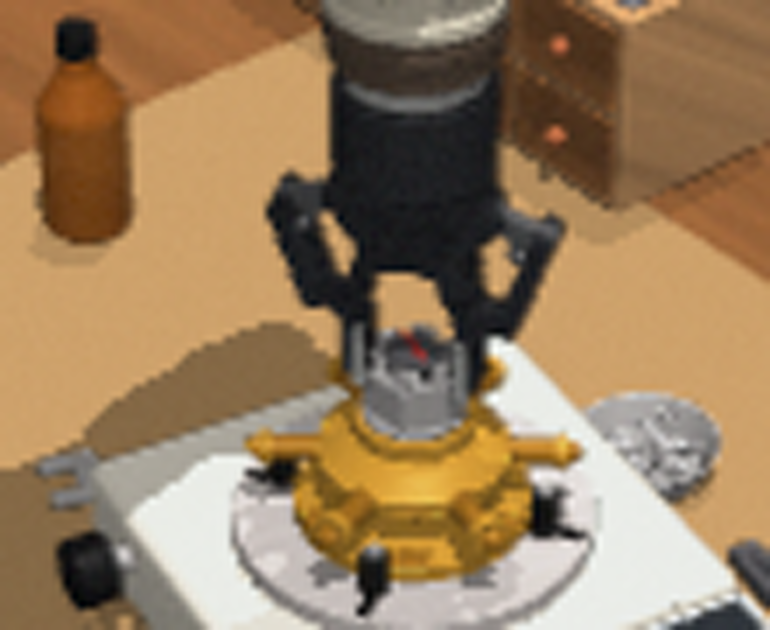

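The gripper closed to 40.5 mm, which matches the flats. I'll tighten the grip and start turning clockwise, which is positive about tool z.

Request:
play_rows --increments '[[[-1,0,0,0,0,0,0],[-1,0,0,0,0,0,0],[-1,0,0,0,0,0,0]]]' --newtons 60

```text
time: 8.0
eef_pos: [0.5391, 0.0394, 0.3245]
orientation: [-0.299, 0.954, -0.0, 0.002]
force: [1.3, -3.0, 6.4]
gripper_width: 0.0391
```

```bash
cat >> h.py <<'E'
def stat():
    s=sensors.read_state(); R=Ro.from_quat(s['orientation']); y=R.apply([0,1,0])
    print('t',s['time'],'yaw',np.degrees(np.arctan2(y[1],y[0])),'F',s['force'],'Ftool',R.inv().apply(s['force']),'M',s['torque'],'w',s['gripper_width'],'p',s['eef_pos'])
E
python3 -c "
from h import *
stat()"
```

```text
t 8.0 yaw 124.77159081897736 F [ 1.2687 -3.0013  6.4207] Ftool [ 0.6478 -3.202  -6.4164] M [-0.6872 -0.0953  0.0835] w 0.03912855402007217 p [0.5391 0.0394 0.3245]
```

Request:
play_rows --increments '[[[-1,0,0,0.04,0,0,2],[-1,0,0,0.04,0,0,4],[-1,0,0,0.04,0,0,4],[-1,0,0,0.04,0,0,4],[-1,0,0,0.04,0,0,4],[-1,0,0,0,0,0,2]]]'

```text
time: 8.5
eef_pos: [0.5392, 0.0392, 0.3243]
orientation: [-0.126, 0.992, -0.001, 0.002]
force: [2.0, -5.1, 5.9]
gripper_width: 0.04
```

```bash
python3 -c "
from h import *
stat()"
```

```text
t 8.5 yaw 104.5329931258275 F [ 1.9866 -5.0623  5.9484] Ftool [-0.6767 -5.4084 -5.937 ] M [-1.149  -0.2728  0.0839] w 0.04001294320236086 p [0.5392 0.0392 0.3243]
```

Request:
play_rows --increments '[[[-1,0,0,0.04,0,0,3],[-1,0,0,0.04,0,0,5],[-1,0,0,0.04,0,0,5],[-1,0,0,0.04,0,0,5],[-1,0,0,0.04,0,0,5],[-1,0,0,0.04,0,0,5],[-1,0,0,0,0,0,2],[-1,0,0,0,0,0,0]]]'

```text
time: 9.17
eef_pos: [0.5392, 0.0388, 0.324]
orientation: [0.134, 0.991, -0.001, 0.002]
force: [1.6, -8.2, 7.0]
gripper_width: 0.0393
```

```bash
python3 -c "
from h import *
stat()"
```

```text
t 9.1667 yaw 74.58034548020973 F [ 1.6392 -8.1659  7.0353] Ftool [-3.7833 -7.4408 -7.0132] M [-1.7626 -0.2319 -0.0733] w 0.03932361195630336 p [0.5392 0.0388 0.324 ]
```

Request:
play_rows --increments '[[[-1,0,0,0.04,0,0,3],[-1,0,0,0.04,0,0,4],[-1,0,0,0,0,0,3],[-1,0,0,0,0,0,0]]]'

```text
time: 9.5
eef_pos: [0.5391, 0.0386, 0.324]
orientation: [0.221, 0.975, -0.001, 0.002]
force: [0.4, -9.4, 7.2]
gripper_width: 0.0395
```

```bash
python3 -c "
from h import *
stat()"
```

```text
t 9.5 yaw 64.52110626312465 F [ 0.3824 -9.3629  7.2175] Ftool [-4.4065 -8.2896 -7.1949] M [-2.0655 -0.124  -0.082 ] w 0.03951960125699659 p [0.5391 0.0386 0.324 ]
```

Request:
play_rows --increments '[[[-1,-0.4,-1,0,0,0,0],[-1,0,0,0.04,0,0,3],[-1,0,0,0.04,0,0,4],[-1,0,0,0,0,0,3],[-1,0,0,0,0,0,0]]]'

```text
time: 9.92
eef_pos: [0.539, 0.0381, 0.3239]
orientation: [0.304, 0.953, 0.0, 0.002]
force: [0.6, -4.8, 6.3]
gripper_width: 0.0391
```

```bash
python3 -c "
from h import *
stat()"
```

```text
t 9.9167 yaw 54.556293014789915 F [ 0.632  -4.8069  6.305 ] Ftool [-3.3248 -3.5381 -6.2997] M [-1.1341 -0.0188 -0.112 ] w 0.039081524157673415 p [0.539  0.0381 0.3239]
```

Request:
play_rows --increments '[[[-1,0,0,0.04,0,0,3],[-1,0,0,0,0,0,2],[-1,0,0,0,0,0,0]]]'

```text
time: 10.17
eef_pos: [0.539, 0.0381, 0.3238]
orientation: [0.345, 0.939, 0.0, 0.002]
force: [0.0, -4.6, 6.8]
gripper_width: 0.0394
```

```bash
python3 -c "
from h import *
stat()"
```

```text
t 10.1667 yaw 49.61886052401829 F [ 0.0323 -4.6364  6.8006] Ftool [-3.0513 -3.4981 -6.7969] M [-1.2195  0.0226 -0.0549] w 0.03937500412317969 p [0.539  0.0381 0.3238]
```

Request:
play_rows --increments '[[[-1,0,0,0.04,0,0,3],[-1,0,0,0,0,0,2],[-1,0,0,0,0,0,0]]]'

```text
time: 10.42
eef_pos: [0.5389, 0.038, 0.3238]
orientation: [0.386, 0.923, 0.0, 0.002]
force: [0.9, -5.1, 7.4]
gripper_width: 0.0394
```

```bash
python3 -c "
from h import *
stat()"
```

```text
t 10.4167 yaw 44.61395637574483 F [ 0.9483 -5.0521  7.4042] Ftool [-4.286  -2.8588 -7.396 ] M [-1.3206  0.1705 -0.0866] w 0.03943459320211863 p [0.5389 0.038  0.3238]
```

Run:
```python
from h import *
im=read_camera("side"); zoom(im,280,190,70,56,11,"pics/side6z.png")
im=read_camera("top"); zoom(im,280,190,70,56,11,"pics/top6z.png")
for i in range(1): stat()
```

```text
t 10.5167 yaw 44.72983706200862 F [ 0.0252 -5.9253  8.5926] Ftool [-4.2549 -4.1347 -8.5873] M [-1.2995  0.0844 -0.1373] w 0.03945241224154816 p [0.539  0.038  0.3238]
```

View pics/side6z.png

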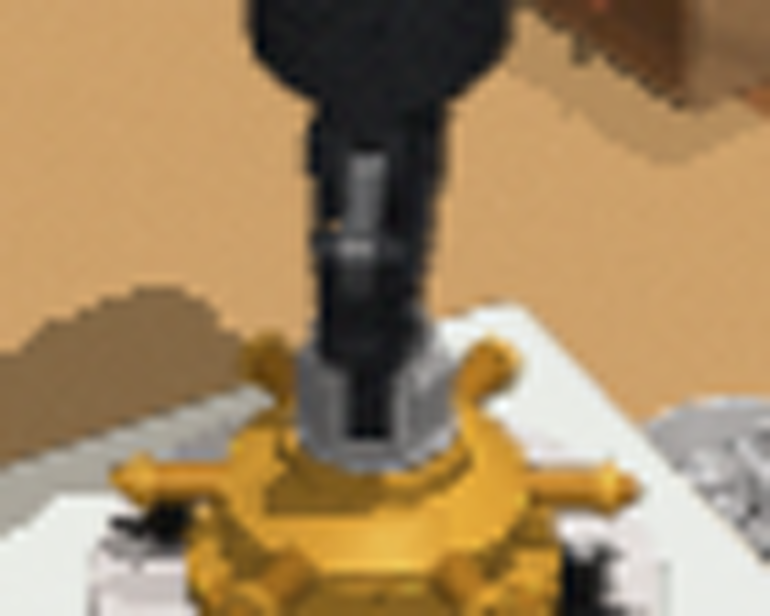

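View pics/top6z.png

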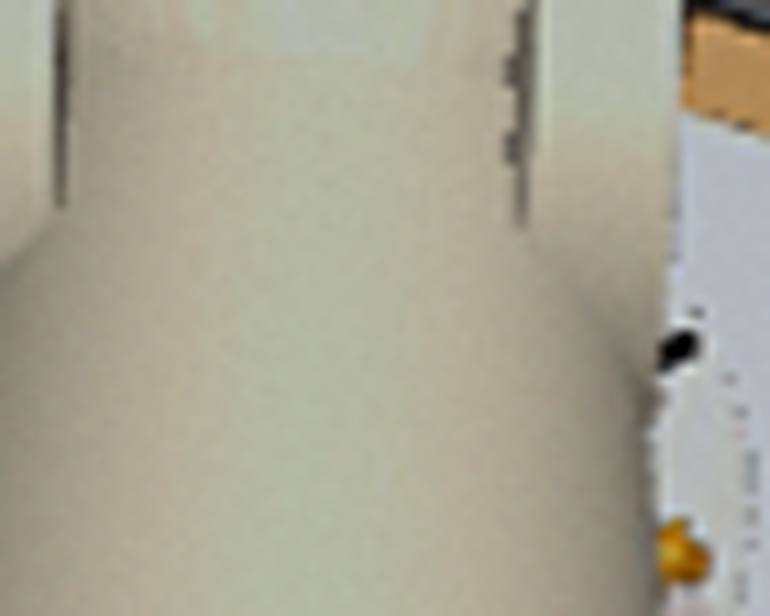

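The side view shows a finger square on a flat. The opening is steady at 39.4 mm, so the nut is turning with the gripper. I'll continue in small steps and watch the torque.

Request:
play_rows --increments '[[[-1,0,-0.5,0.04,0,0,3],[-1,-0.3,0,0,0,0,2],[-1,0,0,0,0,0,0]]]'

```text
time: 10.77
eef_pos: [0.5388, 0.0377, 0.3237]
orientation: [0.426, 0.905, 0.001, 0.002]
force: [0.3, -4.0, 6.4]
gripper_width: 0.0396
```

```bash
python3 -c "
from h import *
stat()"
```

```text
t 10.7667 yaw 39.63089428178309 F [ 0.3437 -3.9644  6.4298] Ftool [-3.2875 -2.2449 -6.4288] M [-0.7483  0.0647 -0.0678] w 0.03955205682695519 p [0.5388 0.0377 0.3237]
```

Request:
play_rows --increments '[[[-1,0,0,0.04,0,0,3],[-1,0,0,0,0,0,2],[-1,0,0,0,0,0,0]]]'

```text
time: 11.02
eef_pos: [0.5388, 0.0377, 0.3237]
orientation: [0.465, 0.886, 0.001, 0.002]
force: [-0.2, -3.5, 7.2]
gripper_width: 0.0396
```

```bash
python3 -c "
from h import *
stat()"
```

```text
t 11.0167 yaw 34.63307857266386 F [-0.1924 -3.477   7.1979] Ftool [-2.7669 -2.1138 -7.1981] M [-0.8681  0.1755 -0.1076] w 0.0396287541053256 p [0.5388 0.0377 0.3237]
```

Request:
play_rows --increments '[[[-1,0,0,0.04,0,0,3],[-1,0,0,0,0,0,2],[-1,0,0,0,0,0,0]]]'

```text
time: 11.27
eef_pos: [0.5387, 0.0376, 0.3237]
orientation: [0.503, 0.864, 0.001, 0.002]
force: [-1.3, -4.7, 8.6]
gripper_width: 0.0395
```

```bash
python3 -c "
from h import *
stat()"
```

```text
t 11.2667 yaw 29.630480123850816 F [-1.2507 -4.6714  8.6233] Ftool [-3.4583 -3.3718 -8.6266] M [-0.8413  0.2433 -0.0717] w 0.039458371885377624 p [0.5387 0.0376 0.3237]
```

Request:
play_rows --increments '[[[-1,0,0,0.04,0,0,3],[-1,0,0,0,0,0,3],[-1,0,0,0,0,0,2],[-1,0,0,0,0,0,0]]]'

```text
time: 11.6
eef_pos: [0.5386, 0.0376, 0.3236]
orientation: [0.562, 0.827, 0.001, 0.001]
force: [-1.9, -4.3, 7.8]
gripper_width: 0.0396
```

```bash
python3 -c "
from h import *
stat()"
```

```text
t 11.6 yaw 21.625213825549565 F [-1.9456 -4.3237  7.8417] Ftool [-3.3141 -3.3801 -7.8463] M [-0.9316  0.4626 -0.1388] w 0.039599749041130956 p [0.5386 0.0376 0.3236]
```

Request:
play_rows --increments '[[[-1,0,0,0.04,0,0,3],[-1,0,0,0,0,0,3],[-1,0,0,0,0,0,2.5],[-1,0,0,0,0,0,0],[-1,0,0,0,0,0,0]]]'

```text
time: 12.02
eef_pos: [0.5385, 0.0376, 0.3236]
orientation: [0.621, 0.784, 0.001, 0.001]
force: [-2.5, -5.2, 8.5]
gripper_width: 0.0393
```

```bash
python3 -c "
from h import *
stat()
print(sensors.read_state()['joint_efforts'])"
```

```text
t 12.0167 yaw 13.232611498191014 F [-2.4636 -5.2167  8.4631] Ftool [-4.5228 -3.5699 -8.468 ] M [-1.0419  0.6067 -0.1135] w 0.039283011530522556 p [0.5385 0.0376 0.3236]
[  2.585  -45.5009  43.9204  -1.3171   1.3041   0.0217]
```

No clear torque rise showed in the static readings, so I'll release, back off and check with the cameras.

Request:
play_rows --increments '[[[0,0,0,0,0,0,0],[1,0,0,0,0,0,0],[1,0,0,0,0,0,0],[1,0,0,-3,0,0,0],[1,0,0,-15,0,0,0],[1,0,0,-25,0,0,0],[1,0,0,-30,0,0,0],[1,0,0,-10,0,0,0]]]'

```text
time: 12.68
eef_pos: [0.5385, 0.038, 0.4097]
orientation: [0.621, 0.784, 0.002, 0.002]
force: [0.2, -0.5, 0.5]
gripper_width: 0.0854
```

Run:
```python
from h import *
stat(); s=sensors.read_state(); print(s['q'])
im=read_camera("side"); cv2.imwrite("pics/side7.png",im[:,:,::-1]); zoom(im,285,195,60,48,12,"pics/side7z.png")
p=s['eef_pos']; R=Ro.from_quat(s['orientation']); plan([.46,-.12,.41],R)
```

```text
t 12.6833 yaw 13.294195875085189 F [ 0.2045 -0.4786  0.4752] Ftool [-0.5129  0.092  -0.4745] M [-0.0374 -0.022  -0.0235] w 0.0854111988799905 p [0.5385 0.038  0.4097]
[0.0703 0.0603 0.1575 1.6616 0.0008 1.4091]
dist mm 176.4769748565403 rotvec [ 0.0745  0.015  -0.0023] tool shift [-135.6923 -112.8331   -0.6405]
```

View pics/side7z.png

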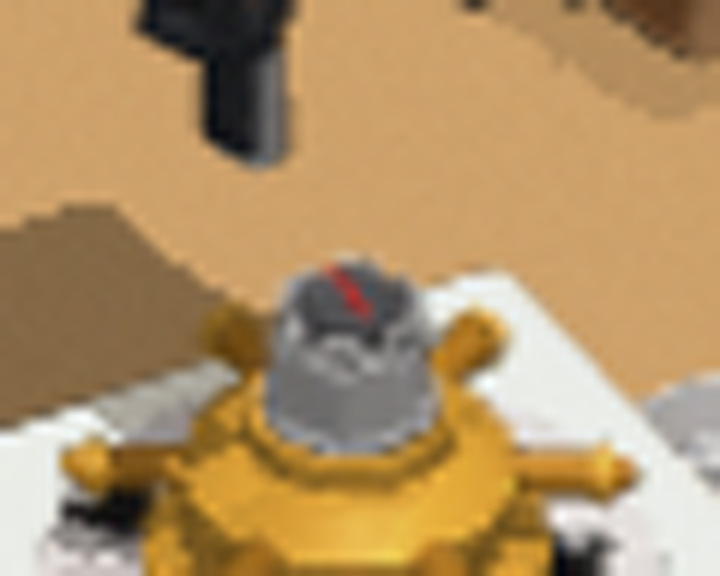

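Request:
play_rows --increments '[[[1,-23,-19,0,0,0,0],[1,-23,-19,0,0,0,0],[1,-23,-19,0,0,0,0],[1,-23,-19,0,0,0,0],[1,-23,-19,0,0,0,0],[1,-20,-17,0,0,0,0]]]'

```text
time: 13.23
eef_pos: [0.4597, -0.1204, 0.4045]
orientation: [0.621, 0.784, 0.001, 0.0]
force: [-0.3, -0.3, -0.4]
gripper_width: 0.0855
```

Run:
```python
from h import *
im=read_camera("top"); cv2.imwrite("pics/top8.png",im[:,:,::-1]); zoom(im,298,212,32,28,22,"pics/top8z.png")
zoom(cv2.imread("pics/top3.png")[:,:,::-1],298,212,32,28,22,"pics/top3y.png")
im=read_camera("side"); cv2.imwrite("pics/side8.png",im[:,:,::-1]); zoom(im,298,208,32,28,22,"pics/side8z.png")
```

```text
(no output)
```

View pics/top8z.png

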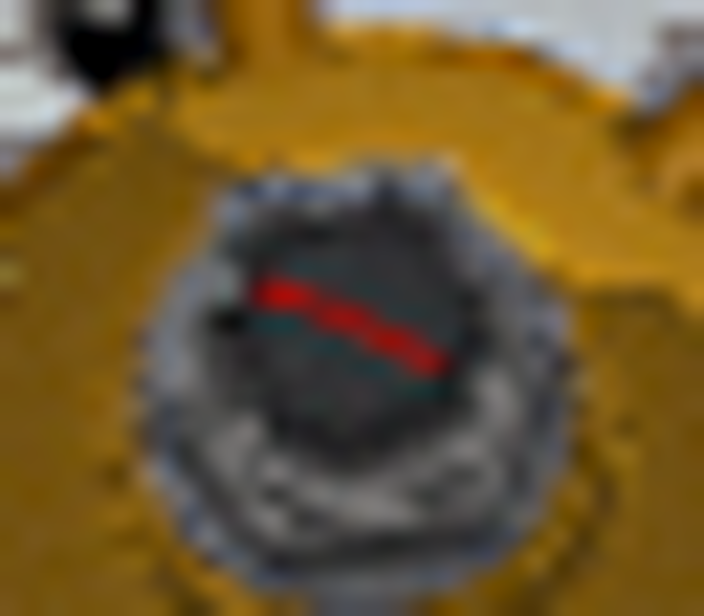

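View pics/top3y.png

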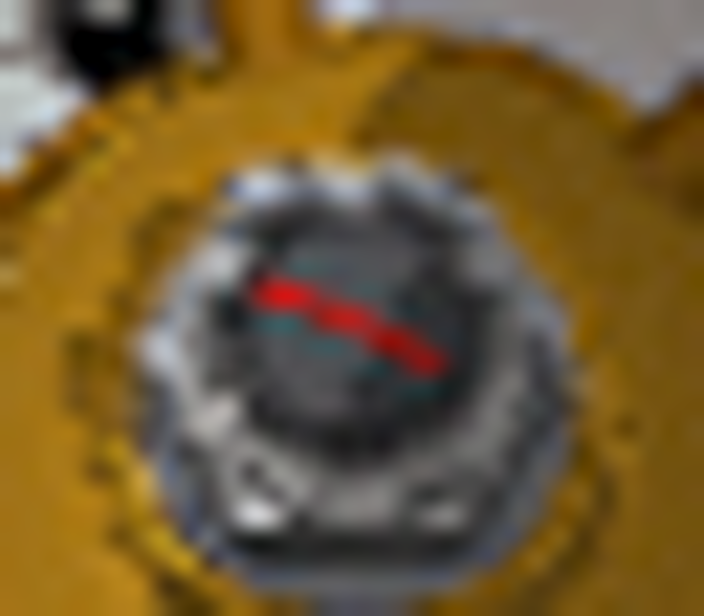

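View pics/side8z.png

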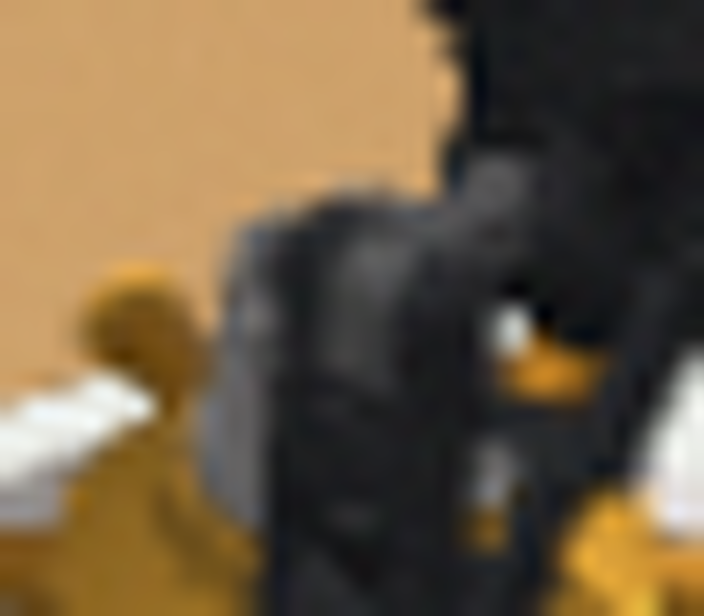

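Run:
```python
from h import *
for fn in("top3","top8"):
    im=cv2.imread(f"pics/{fn}.png"); x0,y0,w,h,s=298,212,32,28,16
    lab=cv2.cvtColor(im.astype(np.float32)/255,cv2.COLOR_BGR2Lab)
    b=cv2.resize(lab[y0:y0+h,x0:x0+w,2],None,fx=s,fy=s,interpolation=cv2.INTER_CUBIC)
    for th in(18,25,32):
        m=(b<th).astype(np.uint8); k,l,st,c=cv2.connectedComponentsWithStats(m); i=l[int((227-y0)*s),int((314-x0)*s)+60] or l[int((222-y0)*s),int((314-x0)*s)]
        m=(l==i).astype(np.uint8); m=cv2.morphologyEx(m,cv2.MORPH_CLOSE,np.ones((45,45))); cs,_=cv2.findContours(m,cv2.RETR_EXTERNAL,cv2.CHAIN_APPROX_NONE); cc=max(cs,key=cv2.contourArea)[:,0]
        px=(cc+.5)/s-.5+[x0,y0]; W=np.array([onz("top",p,.166)[:2] for p in px])
        ctr=np.array([.5385,.0385]); a=np.degrees(np.arctan2(*(W-ctr).T[::-1])); r=np.hypot(*(W-ctr).T)*1e3
        print(fn,th,[ (int(A),round(float(np.median(r[abs((a-A+180)%360-180)<5])),1)) for A in range(-180,180,10)])
    cv2.imwrite(f"pics/{fn}m.png",m*255)
```

```text
top3 18 [(-180, 30.2), (-170, 30.0), (-160, 30.8), (-150, 30.2), (-140, 28.7), (-130, 27.7), (-120, 26.4), (-110, 26.1), (-100, 24.6), (-90, 24.0), (-80, 23.2), (-70, 23.0), (-60, 21.1), (-50, 20.7), (-40, 21.0), (-30, 21.7), (-20, 22.5), (-10, 21.9), (0, 21.7), (10, 20.7), (20, 21.2), (30, 22.8), (40, 24.1), (50, 22.8), (60, 21.5), (70, 22.0), (80, 22.7), (90, 24.0), (100, 24.7), (110, 25.2), (120, 26.4), (130, 26.8), (140, 28.1), (150, 28.9), (160, 29.9), (170, 31.3)]
top3 25 [(-180, 30.2), (-170, 30.0), (-160, 30.8), (-150, 31.2), (-140, 29.0), (-130, 28.1), (-120, 26.8), (-110, 26.5), (-100, 25.2), (-90, 24.6), (-80, 23.5), (-70, 23.4), (-60, 21.5), (-50, 21.1), (-40, 21.5), (-30, 22.2), (-20, 23.1), (-10, 22.4), (0, 22.6), (10, 21.1), (20, 21.7), (30, 23.1), (40, 24.3), (50, 23.3), (60, 22.1), (70, 22.6), (80, 23.2), (90, 24.4), (100, 25.2), (110, 25.8), (120, 26.8), (130, 27.1), (140, 28.4), (150, 29.1), (160, 30.4), (170, 31.3)]Traceback (most recent call last):
  File "<stdin>", line 9, in <module>
  File "h.py", line 10, in onz
    c,d=ray(n,px); return c+d*(z-c[2])/d[2]
        ~~~^^^^^^
  File "h.py", line 8, in ray
    K,R,t=cam(n); d=R.T@np.linalg.inv(K)@np.array([px[0],px[1],1.]); return -R.T@t,d
          ~~~^^^
  File "h.py", line 4, in cam
    m=camera_model(n); f=240/np.tan(np.radians(m['vertical_fov'])/2)
ValueError: time passes only in moves, steps and waits
```

```bash
sed -i 's/^def cam(n):/import functools\n@functools.lru_cache(None)\ndef cam(n):/' h.py
python3 - <<'E'
from h import *
K,R,t=cam("top"); 
def onzv(px,z):
    d=(np.c_[px,np.ones(len(px))]@np.linalg.inv(K).T)@R; c=-R.T@t; return (c+d*((z-c[2])/d[:,2])[:,None])[:,:2]
for fn in("top0","top3","top8"):
    im=cv2.imread(f"pics/{fn}.png"); x0,y0,w,h,s=298,212,32,28,16
    lab=cv2.cvtColor(im.astype(np.float32)/255,cv2.COLOR_BGR2Lab)
    b=cv2.resize(lab[y0:y0+h,x0:x0+w,2],None,fx=s,fy=s,interpolation=cv2.INTER_CUBIC)
    for th in(15,20,25):
        m=(b<th).astype(np.uint8); k,l,st,c=cv2.connectedComponentsWithStats(m); i=l[int((227-y0)*s),int((314-x0)*s)+60] or l[int((222-y0)*s),int((314-x0)*s)]
        m=(l==i).astype(np.uint8); m=cv2.morphologyEx(m,cv2.MORPH_CLOSE,np.ones((25,25))); cs,_=cv2.findContours(m,cv2.RETR_EXTERNAL,cv2.CHAIN_APPROX_NONE); cc=max(cs,key=cv2.contourArea)[:,0]
        px=(cc+.5)/s-.5+[x0,y0]; W=onzv(px,.166); ctr=np.array([.5388,.0382]); a=np.degrees(np.arctan2(*(W-ctr).T[::-1])); r=np.hypot(*(W-ctr).T)*1e3
        print(fn,th,[ (A,round(float(np.median(r[abs((a-A+180)%360-180)<3.5])),1)) for A in range(-98,99,7) if (abs((a-A+180)%360-180)<3.5).any()])
        for base in(-60,0,60):
            out=base+(8 if fn!="top8" else 13)
            for it in range(4):
                q=W[abs(a-out)<22]; C,A,sd=fitline(q,np.ones(len(q))); nn=(A+90)%180; nn=nn-180*np.round((nn-out)/180); out=nn
            print('  flat normal',base,round(nn,1),'mod60',round((nn+30)%60-30,1),'dist',round(float((C-ctr)@[np.cos(np.radians(nn)),np.sin(np.radians(nn))])*1e3,1),'rms',round(sd[0]*1e3,2))
E
```

```text
top0 15 [(-98, 23.2), (-91, 22.8), (-84, 22.4), (-77, 22.5), (-70, 22.0), (-63, 20.6), (-56, 19.8), (-49, 19.9), (-42, 19.9), (-35, 20.7), (-28, 21.0), (-21, 21.7), (-14, 21.0), (-7, 21.3), (0, 20.7), (7, 19.9), (14, 20.1), (21, 20.7), (28, 21.9), (35, 23.0), (42, 24.1), (49, 23.1), (56, 21.6), (63, 21.2), (70, 21.8), (77, 22.5), (84, 22.8), (91, 24.0), (98, 24.8)]
  flat normal -60 -47.7 mod60 12.3 dist 19.9 rms 0.22
  flat normal 0 6.9 mod60 6.9 dist 20.2 rms 0.37
  flat normal 60 66.7 mod60 6.7 dist 21.7 rms 0.46
top0 20 [(-98, 23.7), (-91, 23.3), (-84, 22.6), (-77, 22.7), (-70, 22.3), (-63, 20.8), (-56, 20.1), (-49, 20.2), (-42, 20.2), (-35, 20.9), (-28, 21.2), (-21, 22.0), (-14, 21.3), (-7, 21.5), (0, 21.0), (7, 20.2), (14, 20.4), (21, 21.2), (28, 22.2), (35, 23.3), (42, 24.3), (49, 23.3), (56, 22.0), (63, 21.7), (70, 22.2), (77, 22.9), (84, 23.2), (91, 24.4), (98, 25.1)]
  flat normal -60 -47.4 mod60 12.6 dist 20.1 rms 0.2
  flat normal 0 6.5 mod60 6.5 dist 20.5 rms 0.36
  flat normal 60 66.1 mod60 6.1 dist 22.1 rms 0.42
top0 25 [(-98, 24.1), (-91, 23.7), (-84, 22.9), (-77, 22.
[... 2901 characters left out ...]
, 24.4), (98, 25.1)]
  flat normal -60 -41.7 mod60 18.3 dist 19.7 rms 0.31
  flat normal 0 13.7 mod60 13.7 dist 20.5 rms 0.33
  flat normal 60 68.4 mod60 8.4 dist 22.2 rms 0.52
top8 25 [(-98, 24.7), (-91, 24.3), (-84, 23.4), (-77, 23.2), (-70, 23.2), (-63, 21.7), (-56, 20.6), (-49, 20.2), (-42, 19.8), (-35, 19.7), (-28, 20.2), (-21, 21.8), (-14, 22.9), (-7, 22.0), (0, 21.5), (7, 21.2), (14, 20.3), (21, 20.4), (28, 21.4), (35, 22.7), (42, 23.8), (49, 24.5), (56, 23.1), (63, 21.8), (70, 22.3), (77, 23.2), (84, 23.5), (91, 24.8), (98, 25.4)]
  flat normal -60 -42.1 mod60 17.9 dist 19.9 rms 0.34
  flat normal 0 13.5 mod60 13.5 dist 20.7 rms 0.35
  flat normal 60 68.6 mod60 8.6 dist 22.6 rms 0.49
```

Request:
play_rows --increments '[[[1,-18,10,8,0,0,0],[1,-18,10,8,0,0,0],[1,-18,10,8,0,0,0],[1,0,0,0,0,0,0]]]'

```text
time: 13.67
eef_pos: [0.5039, -0.1661, 0.3781]
orientation: [0.621, 0.784, 0.0, -0.001]
force: [0.7, -0.4, -0.3]
gripper_width: 0.0851
```

Run:
```python
from h import *
ims=np.mean([read_camera("side").astype(float) for _ in range(3)],axis=0).round().astype(np.uint8)
cv2.imwrite("pics/side9.png",ims[:,:,::-1]); zoom(ims,298,208,32,28,22,"pics/side9z.png")
zoom(cv2.imread("pics/side3.png")[:,:,::-1],298,208,32,28,22,"pics/side3y.png")
stat()
# where a slot centre on the rim of the crown (r 19.5, z .171) and hex corners (r 23.7) would lie in this crop for slot yaws
C=np.array([.5388,.0384])
for yaw in(5,9,13,17):
    f=lambda a,r,z:((proj("side",[*(C+r*np.array([np.cos(np.radians(a)),np.sin(np.radians(a))])),z])-[298,208]+.5)*22).round()
    print(yaw,"slot",f(yaw+240,.0195,.175),f(yaw+180,.0195,.175),"corner top/bot",f(yaw+210,.0237,.166),f(yaw+210,.0237,.144),f(yaw+270,.0237,.166),f(yaw+270,.0237,.144))
```

```text
t 13.8167 yaw 13.29305069668651 F [0.0686 0.4874 0.4766] Ftool [ 0.4592  0.1794 -0.4758] M [ 0.0219  0.012  -0.0057] w 0.08548246192652359 p [ 0.5022 -0.1643  0.3809]
5 slot [390. 341.] [262. 319.] corner top/bot [313. 406.] [313. 524.] [470. 382.] [468. 499.]
9 slot [399. 339.] [268. 323.] corner top/bot [324. 408.] [324. 525.] [477. 377.] [476. 494.]
13 slot [408. 337.] [276. 327.] corner top/bot [335. 409.] [335. 526.] [484. 371.] [483. 489.]
17 slot [416. 335.] [283. 330.] corner top/bot [347. 410.] [346. 527.] [491. 366.] [489. 483.]
```

View pics/side9z.png

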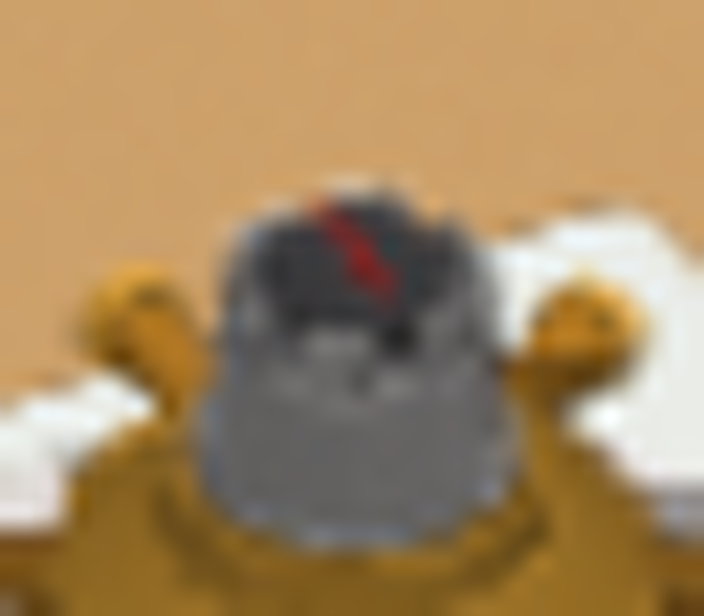

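View pics/side3y.png

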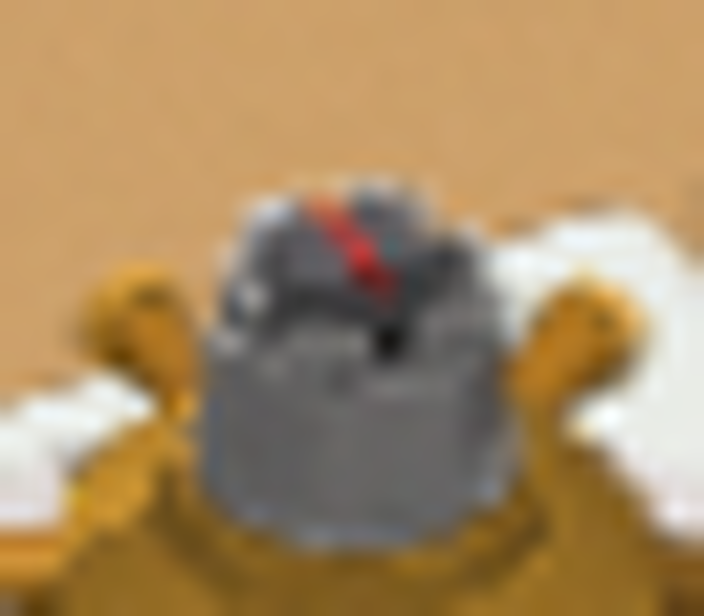

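Run:
```python
from h import *
print(ctrl.finish_job())
```

```text
the job is handed in; nothing more can be done
None
```

I zeroed the tester and tightened the castle nut to where its slot lines up with the pin hole, then handed the job in. I could not confirm from torque that the nut is snug.

- **Zero key:** I pressed the green key with the closed fingertips along its tilted axis, up to about 13 N for roughly 0.4 s. I let it go while the nut was still loose. The fingertips stayed clear of the grey keys.
- **Nut:** I gripped it across the flats at 60 N and turned it clockwise 111.5° (1.95 rad). With the stated start of 0.3 to 1.1 rad, that is the only turn that ends on an aligned slot in the allowed range. It puts the nut at 2.25 rad or more, past snug. I then released it and backed off.
- **Alignment:** The red line measures 73° ± 1° in the top view. The gripper was at 13.3° when I let go; slots repeat every 60°, so that is about 0.3° off the line.
    - **Top view:** the nut's flats average about 13.4° afterwards, but the three visible flats scatter by about 5°.
    - **Side view:** the slot sits at the end of the red line, at about 10.5° to 12°.
    - Taken together, these put the error at 1° to 3°, against the 4.6° allowed.
- **Check that failed:** The wrist torque stayed near its noise level (about 0.1 N m), with no clear rise at snug. My evidence for snug is the turn angle and the steady 39 to 40 mm finger opening, which showed no slipping.

I saw no contact with the other items on the bench. The job took about 14 s of the 54 s allowed.

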